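Put the toppled salt mill back in its stand

ROBOT

A 6-joint arm with a two-finger parallel gripper is mounted at the origin on the work surface. World frame = base frame: x ahead of the robot, y to its left, z up, the work surface at z = 0. Lengths are in mm, angles in rad, forces in N, time in s.
With the tool pointing down it reaches from about 350 to 975 mm from the base axis. Payload 7.1 kg.
Tool frame: the origin (TCP) lies midway between the tips of the shut fingers; the grasp point (between the pads) lies 19 mm behind it (ctrl.hold_point_z is the distance from the TCP to the grasp point, in mm); x points along the fingers, y is the direction in which the jaws open and shut, and the axes are right-handed (so a half turn about x gives the same grasp; the last joint's range is limited). The gripper opens to 88 mm and grips with 3 to 60 N. Pads are 20 mm wide; open, the fingers measure 115 mm over their backs; the gripper's body (75 mm by 178 mm) begins 61 mm behind the grasp point.
Start: joints at [-1.32, 0.423, 1.63, -0, 1.089, -0.019], TCP at [166.605, -602.368, 222.675] pointing down, gripper open.
Joint ranges: [-3, 3], [-0.9, 2.11], [0.09, 2.58], [-1.31, 4.45], [0.11, 2.69], [-2.54, 2.54]. Speed limits (rad/s): [2.39, 2.39, 3.01, 3.14, 3.14, 3.14].

INTERFACE

Orientations are given as a rotation vector (axis times angle).
In Python, from workcell import ctrl, get_image, calibration gives the robot as it stands.
- The arm moves only by the tool move_arm, never from a script. Its argument "rows" is a list of rows, each a list of 5 numbers: the shift along the world's x, y, z in mm, then the turn about the world's z in rad, then the closure, from -1 (fully open) to 1 (shut). In form: [[tx, ty, tz, roll, jaw], ...]. A call has 1 to 12 rows; each row is the pose to reach, as a shift and turn from the pose measured when the call began; what a row does not reach only later rows make up. A row lasts 1/8 s, in which the tool goes at most 62.5 mm and 10.7 degrees, less where a joint would pass 70% of its speed; a pose out of reach is approached as far as the arm can. A call with a gripper value outside its range is refused whole. The fingers move at their own pace and stop on an object; the grip force is fixed at half the most. Time passes only in rows, so rows that repeat a pose let the fingers close. It gives the time, the measured TCP pose, the force and the opening at its end, in the units of the state.
- ctrl.get_obs(): the state, without advancing time (a new reading comes with each control period).
- get_image(name): name is "scene" or "top"; returns the picture (384x512x3 uint8, blue, green, red); there is no depth.
- calibration(name): a dict with "fx", "fy", "cx", "cy" (pixels), "view" (4x4, takes a point from world to camera coordinates). Camera axes: x right, y up, looking along -z (the intrinsics and any distortion apply to the point x, -y, -z); pixel columns grow to the right and rows downward; lengths in mm; the calibration is good to about 2 mm. A picture is of the moment at which its call begins. calibration takes no time and is no camera call.
- ctrl.close_job(): hands the job in, once; it reports no verdict.
The state is a dict: "t": time; "qpos": joint angles; "qvel": joint speeds; "joint_torque": joint torques, N m; "ee_pos": TCP position; "orientation": TCP orientation; "ft_force": force on the tool from outside, world axes, zero at the start; "moment": the same for the moment, N m; "width": finger opening in mm.
Only numpy, scipy, OpenCV 4.12 (cv2) and the standard library are available. Lean on these libraries where they do the work, as an engineer would, in place of code of your own. Each camera call takes 0.05 s, during which the arm holds its last target.

TASK

The light wooden salt mill has fallen over. Stand it upright on the counter and let go of it, then take hold of it again and lower it, without dropping it, foot first and fully down into the empty well of the wooden stand next to the dark pepper mill. Leave everything else where it is.

Things in the scene. Friction and masses are not known exactly. Their poses are not given: they have to be found in the camera images.
- salt: Light wood salt mill, 0.2 kg, 120 mm tall. From the foot up: round body 40 mm in diameter up to 62 mm (foot edge chamfered 3 mm), eight-sided steel collar 40 mm across flats from 62 to 88 mm, round knob 34 mm in diameter from 88 to 120 mm with a small steel disc on top. Starts lying on the counter. Origin: centre of the foot's underside; z runs from foot to knob.
- salt_foot (a point): Centre of the underside of the mill's foot. The mill is bottom-heavy (centre of mass about 45 mm from here): let go on its foot within about 15 degrees of upright, it settles upright.
- salt_top (a point): Centre of the knob's end, 120 mm from the foot. At the start the mill lies on one flat of its collar, axis level and 20 mm above the counter, so two other flats stand vertical at its sides to be gripped.
- stand: Wooden stand, 90 mm (x) by 180 mm (y), 50 mm high, with two round wells side by side, 90 mm apart. It is heavy and does not move. Origin: centre of its underside, z up. The empty well is the one at its +y end (45 mm from the middle); the pepper mill stands in the well at its -y end.
- well_mouth (a point): Centre of the mouth of the empty well, 50 mm above the counter. The well is a vertical round hole 43 mm in diameter and 40 mm deep, with a small chamfer at the mouth.
- well_floor (a point): Centre of the floor of the empty well, 10 mm above the counter. The salt mill's foot rests here when fully down.
- pepper: Pepper mill of dark wood, same shape and size as the salt mill, standing loose in the other well, its top 130 mm above the counter. Origin: centre of its foot.
- mug: Blue mug, 80 mm in diameter, 90 mm high, with a handle at its +y side. Origin: centre of its underside.
- oil: Green glass oil bottle, 64 mm in diameter, 200 mm high. Origin: centre of its underside.
- jar: Amber jar with a metal lid, 72 mm in diameter, 100 mm high. Origin: centre of its underside.
- bowl: Red bowl, 104 mm in diameter, 50 mm high. Origin: centre of its underside.
- can: Small tin with a white lid and green label, 66 mm in diameter, 85 mm high. Origin: centre of its underside.
- spatula: Wooden-handled spatula lying flat on the counter, 280 mm long. Origin: middle of its underside.

How it is judged:
By the outcome, as a careful person would: the job done as asked, in the order asked, and still so for the second after the job is handed in, with the robot touching nothing.
It also fails if it takes over 66 s, if anything falls off the work surface, if the arm or the gripper's body presses on something with over 40 N, if the wrist force passes 120 N, or if a joint passes its speed limit or range.

## Working session

There is one attempt and no reset: what is moved stays moved. The work goes in short steps, Python scripts to look and compute and a tool call to move; the robot and the scene stay as the last step left them, time stands still between calls to the robot, and variables do not carry over. Pictures are saved under pics/ and viewed, and the job is handed in when it is done.

Besides the shell and the picture viewer there is one more tool, called after "Request:" as name([rows], argument=value, ...), one row to a line, values as JSON. move_arm: Moves the arm, as the interface text tells. Its arguments: {"type":"object","properties":{"rows":{"type":"array"}},"required":["rows"]}

```bash
mkdir -p pics; ls; python3 - <<'E'
from workcell import ctrl,get_image,calibration
import cv2
for n in("scene","top"):
    cv2.imwrite(f"pics/{n}0.png",get_image(n)); print(n,calibration(n))
print(ctrl.get_obs(), ctrl.hold_point_z)
E
```

```text
pics
scene {'fx': 405.22759911514567, 'fy': 405.22759911514567, 'cx': 260.552890242933, 'cy': 193.30738747705274, 'view': array([[ 6.69570526e-01,  7.42743061e-01, -2.83820372e-03,
        -3.53773677e+02],
       [-6.34370127e-01,  5.73853322e-01,  5.17944888e-01,
         3.17493695e+02],
       [ 3.86328684e-01, -3.45000159e-01,  8.55409281e-01,
        -1.40498687e+03],
       [ 0.00000000e+00,  0.00000000e+00,  0.00000000e+00,
         1.00000000e+00]])}
top {'fx': 457.0052635175776, 'fy': 457.0052635175776, 'cx': 254.0161750762989, 'cy': 187.96410650179112, 'view': array([[-6.23211608e-03, -9.99690177e-01, -2.40979442e-02,
         2.13405036e+01],
       [ 9.89144947e-01, -9.70077335e-03,  1.46622536e-01,
        -5.70974548e+02],
       [-1.46810877e-01, -2.29225911e-02,  9.88898944e-01,
        -1.20880445e+03],
       [ 0.00000000e+00,  0.00000000e+00,  0.00000000e+00,
         1.00000000e+00]])}
{'t': 0.1, 'qpos': array([-1.31999379e+00,  4.23758251e-01,  1.63056894e+00, -1.27914689e-05,
        1.08859017e+00, -1.89734134e-02]), 'qvel': array([-0.00095396, -0.00102347, -0.0050642 ,  0.00097495,  0.00120647,
        0.00146449]), 'joint_torque': array([ 6.06806134e-04, -5.45615280e+01, -2.74324411e+01,  6.46003336e-02,
        1.88837660e-02, -1.44018838e-05]), 'ee_pos': array([ 166.49143068, -601.92252752,  222.00081721]), 'orientation': array([ 2.07760472,  0.28336384, -2.07794957]), 'ft_force': array([ 0.41151045,  0.48666764, -0.41200875]), 'moment': array([-0.00730113,  0.0050566 , -0.00867903]), 'width': 87.84873775762642} 18.700000000000003
```

View pics/scene0.png

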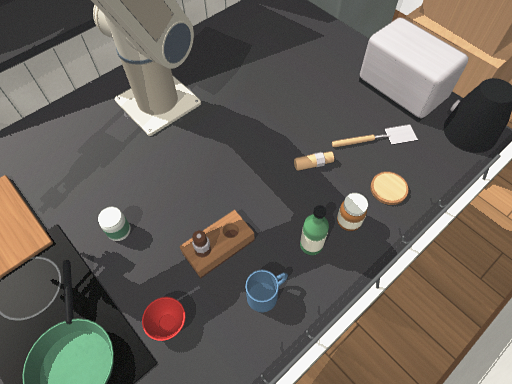

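View pics/top0.png

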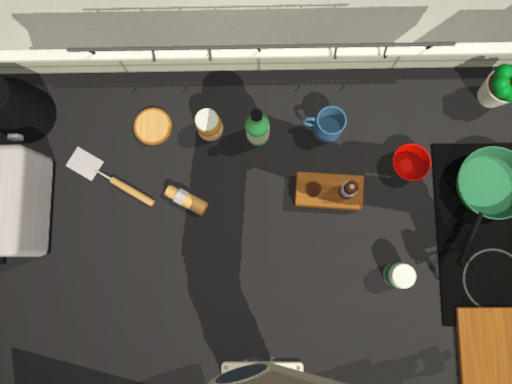

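```bash
cat > h.py <<'E'
import numpy as np,cv2
from workcell import ctrl,get_image,calibration
def proj(n,P):
    c=calibration(n);V=c['view'];p=np.atleast_2d(P)@V[:3,:3].T+V[:3,3]
    return np.c_[c['fx']*p[:,0]/-p[:,2]+c['cx'], c['fy']*-p[:,1]/-p[:,2]+c['cy']]
def ray(n,u,v,z):
    c=calibration(n);V=c['view'];R=V[:3,:3];o=-R.T@V[:3,3]
    d=R.T@np.array([(u-c['cx'])/c['fx'],-(v-c['cy'])/c['fy'],-1.])
    return o+d*(z-o[2])/d[2]
def crop(src,x,y,w,h,s,out):
    im=cv2.imread(src) if isinstance(src,str) else src
    cv2.imwrite(out,cv2.resize(im[y:y+h,x:x+w],None,fx=s,fy=s,interpolation=cv2.INTER_CUBIC))
E
python3 - <<'E'
from h import *
crop('pics/top0.png',155,175,65,50,12,'pics/a.png')
crop('pics/top0.png',285,165,90,55,8,'pics/b.png')
crop('pics/scene0.png',285,140,60,40,12,'pics/c.png')
crop('pics/scene0.png',170,200,95,80,7,'pics/d.png')
E
```

```text
(no output)
```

View pics/a.png

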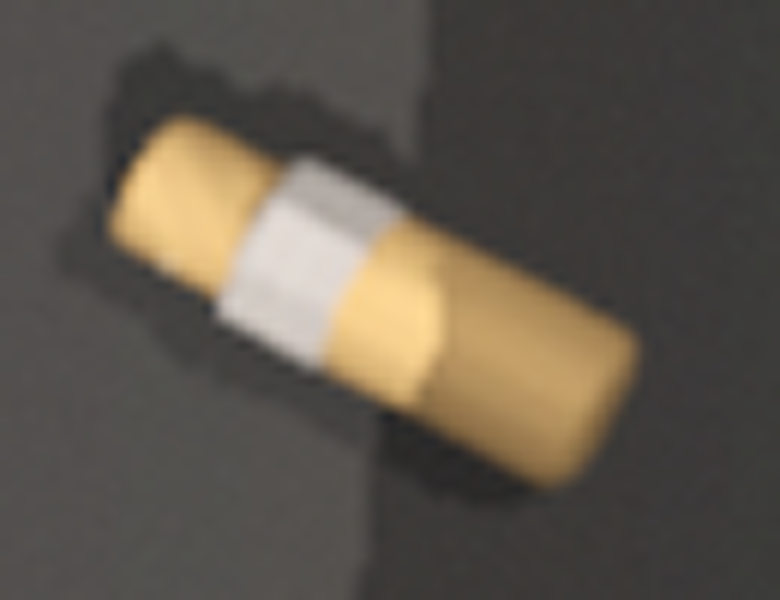

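View pics/b.png

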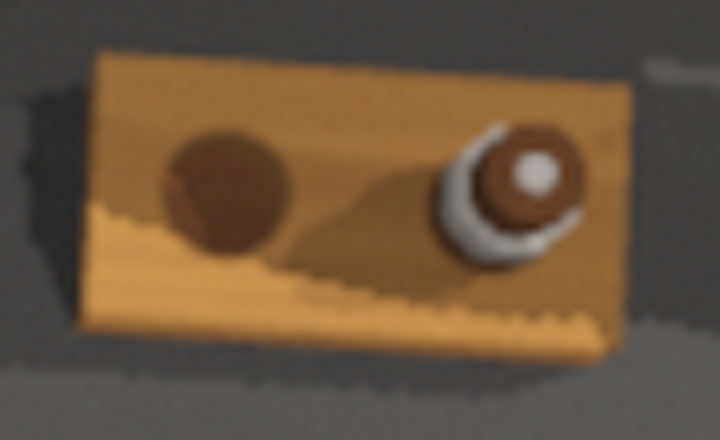

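View pics/c.png

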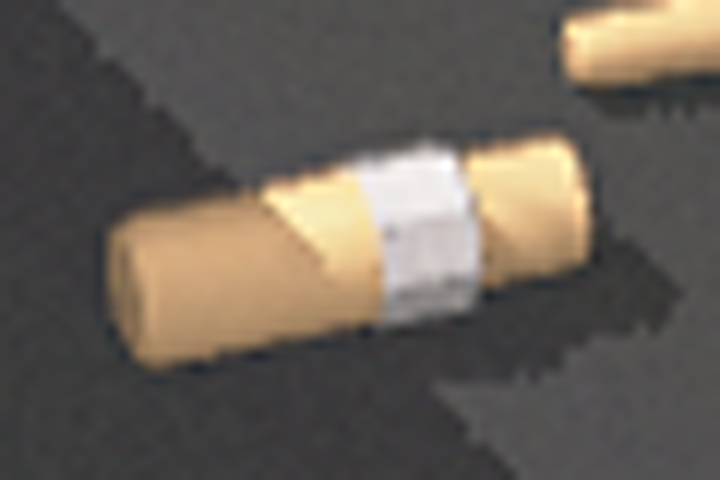

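View pics/d.png

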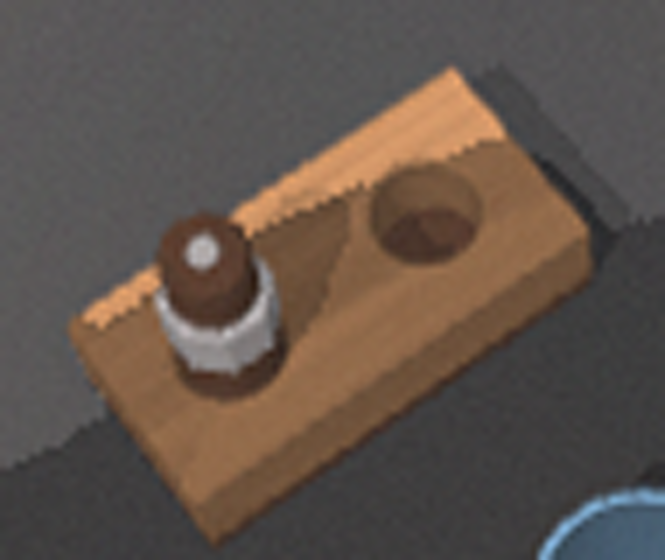

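```bash
cat > fit.py <<'E'
from h import *
from scipy.optimize import minimize
S=6
def prof():
    return [(0,17),(3,20),(62,20),(88,20),(88,17),(120,17)]
def sil(n,p,roi,lying=True):
    x,y,a=p; u=np.array([np.cos(a),np.sin(a),0]);w=np.array([-u[1],u[0],0]);k=np.array([0,0,1.])
    t=np.linspace(0,2*np.pi,48,endpoint=False)
    P=prof(); m=np.zeros((roi[3]*S,roi[2]*S),np.uint8)
    for (z0,r0),(z1,r1) in zip(P[:-1],P[1:]):
        if z1==z0: continue
        pts=np.vstack([np.array([x,y,20])+u*z+r*(np.cos(t)[:,None]*w+np.sin(t)[:,None]*k) for z,r in((z0,r0),(z1,r1))])
        q=(proj(n,pts)-roi[:2]+.5)*S-.5
        cv2.fillConvexPoly(m,cv2.convexHull(np.round(q).astype(np.int32)),1)
    return m
def mask(im,roi,thr=118):
    x,y,w,h=roi; g=im[y:y+h,x:x+w].max(2)
    g=cv2.resize(g,None,fx=S,fy=S,interpolation=cv2.INTER_CUBIC); m=(g>thr).astype(np.uint8)
    n,l,s,_=cv2.connectedComponentsWithStats(m); return (l==1+np.argmax(s[1:,4])).astype(np.uint8)
if __name__=="__main__":
    D={'top':('pics/top0.png',(155,175,65,50)),'scene':('pics/scene0.png',(285,140,48,40))}
    M={n:mask(cv2.imread(f),r) for n,(f,r) in D.items()}
    a=ray('top',155+600/12,175+420/12,20);b=ray('top',155+145/12,175+180/12,20)
    print(a,b,np.linalg.norm(a-b))
    p0=[a[0],a[1],np.arctan2(b[1]-a[1],b[0]-a[0])]
    def cost(p,ns):
        return sum(1-(M[n]&sil(n,p,D[n][1])).sum()/(M[n]|sil(n,p,D[n][1])).sum() for n in ns)
    for ns in(['top'],['scene'],['top','scene']):
        r=minimize(cost,p0,args=(ns,),method='Nelder-Mead',options=dict(initial_simplex=np.array([p0,[p0[0]+6,p0[1],p0[2]],[p0[0],p0[1]+6,p0[2]],[p0[0],p0[1],p0[2]+.1]])))
        x,y,t=r.x;print(ns,r.x,r.fun,'collar',x+75*np.cos(t),y+75*np.sin(t))
    # stand: well mouth
    print('well top',ray('top',285+228/8,165+193/8,50),'well scene',ray('scene',170+426/7,200+215/7,50))
    for u,v in((98,52),(632,85),(620,360),(80,330)):print('top corner',ray('top',285+u/8-.5,165+v/8-.5,50))
    for u,v in((452,68),(590,232),(205,500),(70,325)):print('scene corner',ray('scene',170+u/7-.5,200+v/7-.5,50))
E
python3 fit.py
```

```text
[513.97155728 153.70326753  20.        ] [571.0725242  260.64504295  20.        ] 121.23144704325935
['top'] [517.807584   156.07231638   1.09507117] 0.044742729306487705 collar 552.1563240247909 222.74437993428302
['scene'] [515.13656382 155.79485381   1.09073255] 0.04182403910242172 collar 549.77424461237 222.3172640915132Traceback (most recent call last):
  File "fit.py", line 29, in <module>
    r=minimize(cost,p0,args=(ns,),method='Nelder-Mead',options=dict(initial_simplex=np.array([p0,[p0[0]+6,p0[1],p0[2]],[p0[0],p0[1]+6,p0[2]],[p0[0],p0[1],p0[2]+.1]])))
    res = _minimize_neldermead(fun, x0, args, callback, bounds=bounds,
                               **options)
    fxr = func(xr)
    fx = function(np.copy(x), *(wrapper_args + args))
  File "fit.py", line 27, in cost
    return sum(1-(M[n]&sil(n,p,D[n][1])).sum()/(M[n]|sil(n,p,D[n][1])).sum() for n in ns)
  File "fit.py", line 27, in <genexpr>
    return sum(1-(M[n]&sil(n,p,D[n][1])).sum()/(M[n]|sil(n,p,D[n][1])).sum() for n in ns)
                                                     ~~~^^^^^^^^^^^^^
  File "fit.py", line 13, in sil
    q=(proj(n,pts)-roi[:2]+.5)*S-.5
       ~~~~^^^^^^^
  File "h.py", line 4, in proj
    c=calibration(n);V=c['view'];p=np.atleast_2d(P)@V[:3,:3].T+V[:3,3]
ValueError: time passes only in moves, steps and waits
```

```bash
python3 - <<'E'
from workcell import calibration
import pickle
pickle.dump({n:calibration(n) for n in('top','scene')},open('cal.pkl','wb'))
s=open('h.py').read().replace("from workcell import ctrl,get_image,calibration","from workcell import ctrl,get_image\nimport pickle\nCAL=pickle.load(open('cal.pkl','rb'))\ndef calibration(n): return CAL[n]")
open('h.py','w').write(s)
E
python3 fit.py
```

```text
[513.97155728 153.70326753  20.        ] [571.0725242  260.64504295  20.        ] 121.23144704325935
['top'] [517.807584   156.07231638   1.09507117] 0.044742729306487705 collar 552.1563240247909 222.74437993428302
['scene'] [515.13656382 155.79485381   1.09073255] 0.04182403910242172 collar 549.77424461237 222.3172640915132
['top', 'scene'] [516.50580179 155.78543233   1.08487143] 0.11621065241771655 collar 551.532781227204 222.10368555803723
well top [ 565.22787366 -144.70322648   50.        ] well scene [ 569.44079857 -144.61676868   50.        ]
top corner [ 615.65797888 -100.37880726   50.        ]
top corner [ 602.32926858 -281.09168904   50.        ]
top corner [ 508.6569243  -273.22426875   50.        ]
top corner [520.38448807 -92.418084    50.        ]
scene corner [524.59704412 -95.53941099  50.        ]
scene corner [ 615.18620315 -102.57071881   50.        ]
scene corner [ 601.81524944 -278.17436349   50.        ]
scene corner [ 512.66360489 -273.7322459    50.        ]
```

```bash
python3 - <<'E'
from h import *
from scipy.spatial.transform import Rotation as R
o=ctrl.get_obs();A=R.from_rotvec(o['orientation']).as_matrix();print(A.round(3),np.arctan2(A[1,1],A[0,1]),o['ee_pos'],o['t'])
for n,u,v in(('oil',258,138),('jar',212,136),('mug',329,136),('bowl',412,170),('can',402,285)):print(n,ray('top',u,v,0).round())
E
```

```text
[[-0.     0.267 -0.964]
 [ 0.001 -0.964 -0.267]
 [-1.    -0.001 -0.   ]] -1.3010144290689714 [ 166.49143068 -601.92252752  222.00081721] 0.1
oil [723.   5.   0.]
jar [730. 138.   0.]
mug [ 726. -198.    0.]
bowl [ 624. -429.    0.]
can [ 306. -384.    0.]
```

Request:
move_arm([
  [384.5,824,-50,0.82,-1],
  [384.5,824,-50,0.82,-1],
  [384.5,824,-50,0.82,-1],
  [384.5,824,-50,0.82,-1],
  [384.5,824,-50,0.82,-1],
  [384.5,824,-50,0.82,-1],
  [384.5,824,-50,0.82,-1],
  [384.5,824,-50,0.82,-1],
  [384.5,824,-50,0.82,-1],
  [384.5,824,-50,0.82,-1],
  [384.5,824,-50,0.82,-1],
  [384.5,824,-50,0.82,-1],
])

```text
t: 1.6
ee_pos: [483.5, 78.5, 180.8]
orientation: [1.553, 0.943, -1.555]
ft_force: [1.0, -0.0, 0.0]
width: 87.7
```

Request:
move_arm([
  [67.5,143.5,-90,0,-1],
  [67.5,143.5,-90,0,-1],
  [67.5,143.5,-90,0,-1],
  [67.5,143.5,-90,0,-1],
  [67.5,143.5,-90,0,-1],
])

```text
t: 2.22
ee_pos: [550.2, 221.6, 90.3]
orientation: [1.551, 0.944, -1.556]
ft_force: [0.6, 0.7, -0.2]
width: 87.6
```

```bash
cat >> h.py <<'E'
from scipy.spatial.transform import Rotation as R
def st():
    o=ctrl.get_obs();A=R.from_rotvec(o['orientation']).as_matrix()
    print('t%.2f'%o['t'],o['ee_pos'].round(1),'jaw %.3f'%np.arctan2(A[1,1],A[0,1]),'tilt',A[:,0].round(3),'F',o['ft_force'].round(1),'M',o['moment'].round(2),'w %.1f'%o['width']);return o
E
python3 - <<'E'
from h import *
st()
im=get_image('top');crop(im,140,150,110,80,7,'pics/e.png')
im=get_image('scene');crop(im,260,90,110,100,6,'pics/f.png')
E
```

```text
t2.23 [550.2 221.6  90.3] jaw -0.480 tilt [-0.003 -0.    -1.   ] F [ 0.6  0.7 -0.2] M [-0.01 -0.08  0.05] w 87.6
```

View pics/e.png

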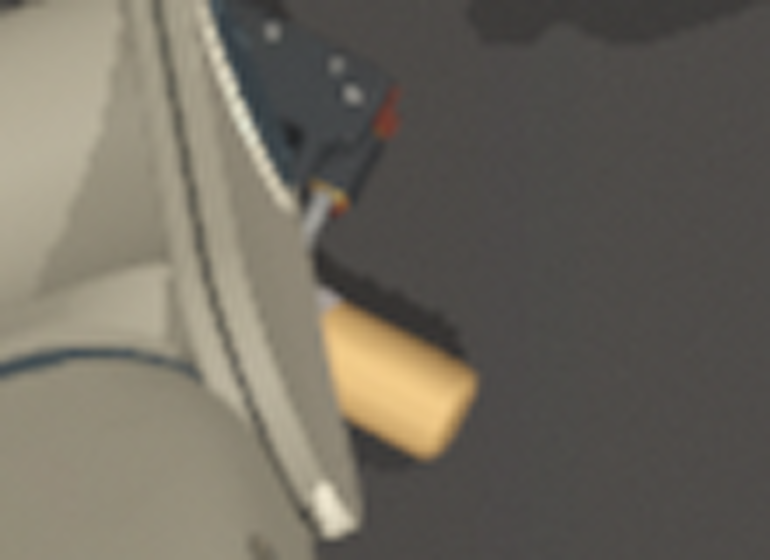

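View pics/f.png

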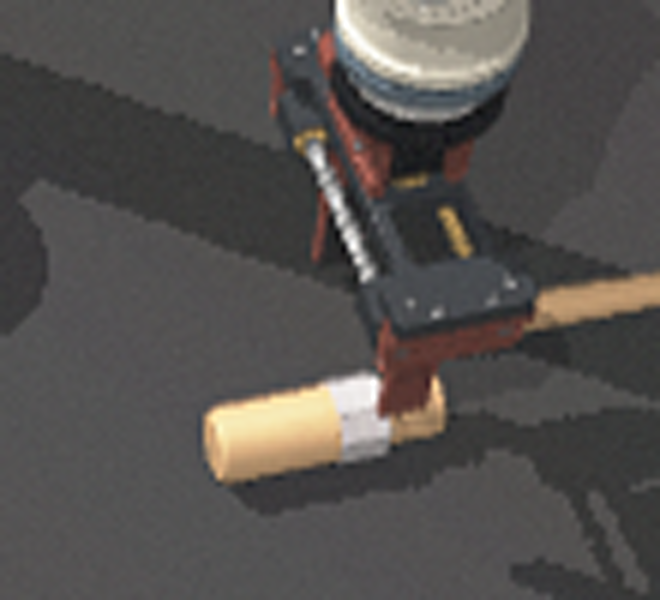

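Request:
move_arm([
  [0.5,0.4,-40,0,-1],
  [0.5,0.4,-75,0,-1],
  [0.5,0.4,-86,0,-1],
  [0.5,0.4,-87,0,-1],
  [0.5,0.4,-87,0,1],
  [0.5,0.4,-87,0,1],
  [0.5,0.4,-87,0,1],
  [0.5,0.4,-87,0,1],
  [0.5,0.4,-87,0,1],
  [0.5,0.4,-87,0,1],
])

```text
t: 3.58
ee_pos: [551.3, 221.4, 4.5]
orientation: [1.554, 0.943, -1.555]
ft_force: [0.4, 0.1, 1.7]
width: 39.4
```

```bash
python3 -c "
from h import *
st()"
```

```text
t3.58 [551.3 221.4   4.5] jaw -0.482 tilt [-0.001  0.001 -1.   ] F [0.4 0.1 1.7] M [-0.01  0.03 -0.01] w 39.4
```

Request:
move_arm([
  [0,0,15,0,1],
  [0,0,40,0,1],
  [0,0,65,0,1],
  [0,0,80,0,1],
  [0,0,80,0,1],
  [0,0,80,0,1],
])

```text
t: 4.32
ee_pos: [550.8, 221.3, 83.9]
orientation: [1.553, 0.943, -1.556]
ft_force: [0.6, 0.0, -1.2]
width: 39.7
```

```bash
python3 - <<'E'
from h import *
st()
im=get_image('scene');crop(im,260,90,110,100,6,'pics/g.png')
E
```

```text
t4.33 [550.8 221.3  83.9] jaw -0.482 tilt [-0.002  0.    -1.   ] F [ 0.6  0.  -1.2] M [ 0.03 -0.09 -0.01] w 39.7
```

View pics/g.png

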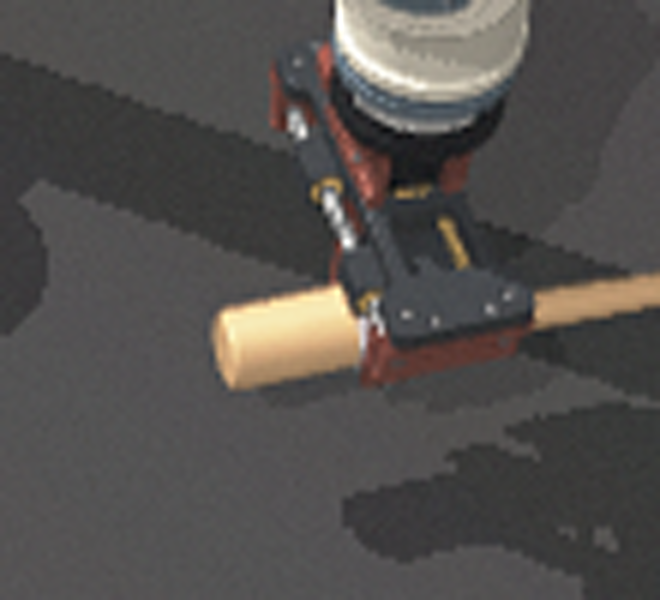

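Request:
move_arm([
  [-10,-40,0,0,1],
  [-20,-80,-30,0,1],
  [-20,-80,-60,0,1],
  [-20,-80,-76,0,1],
  [-20,-80,-80,0,1],
  [-20,-80,-80,0,1],
])

```text
t: 5.12
ee_pos: [530.5, 141.4, 4.0]
orientation: [1.551, 0.943, -1.557]
ft_force: [-1.5, -1.9, 3.9]
width: 39.8
```

```bash
python3 - <<'E'
from h import *
st()
E
```

```text
t5.12 [530.5 141.4   4. ] jaw -0.481 tilt [-0.003 -0.001 -1.   ] F [-1.5 -1.9  3.9] M [-0.38  0.34  0.03] w 39.8
```

Request:
move_arm([
  [0,0,0,0,-0.3],
  [0,0,0,0,-0.3],
  [0,0,0,0,-0.3],
  [10,20,0,0,-0.3],
  [21.3,40.8,0,0,-0.3],
  [21.3,40.8,0,0,-0.3],
  [21.3,40.8,0,0,-0.3],
])

```text
t: 6.0
ee_pos: [551.4, 182.3, 3.8]
orientation: [1.55, 0.944, -1.557]
ft_force: [-0.1, -1.2, 0.8]
width: 57.5
```

```bash
python3 - <<'E'
from h import *
st()
im=get_image('scene');crop(im,240,100,110,100,6,'pics/h.png')
E
```

```text
t6.00 [551.4 182.3   3.8] jaw -0.480 tilt [-0.004 -0.001 -1.   ] F [-0.1 -1.2  0.8] M [-0.08 -0.05 -0.02] w 57.5
```

View pics/h.png

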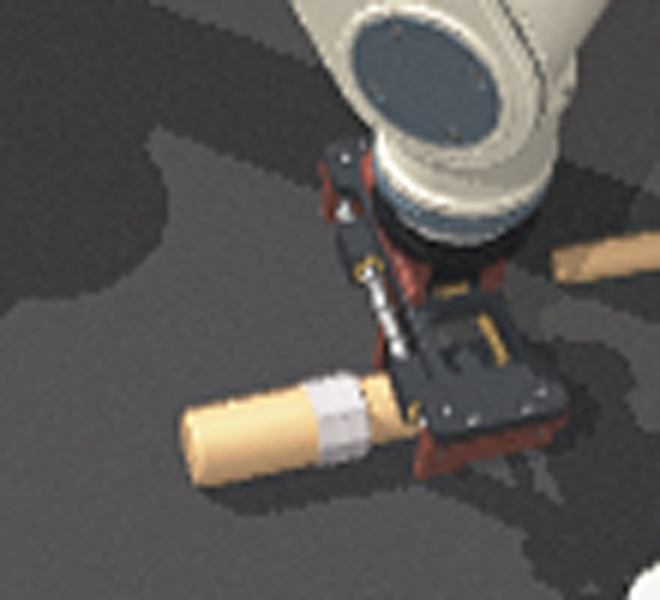

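Request:
move_arm([
  [0,0,0,0,1],
  [0,0,0,0,1],
  [0,0,0,0,1],
  [0,0,0,0,1],
  [0,0,10,0,1],
  [0,0,22,0,1],
  [0,0,35,0,1],
  [0,0,35,0,1],
])

```text
t: 7.05
ee_pos: [552.2, 182.3, 40.4]
orientation: [1.553, 0.943, -1.555]
ft_force: [0.5, 1.4, -2.1]
width: 32.7
```

```bash
python3 - <<'E'
from h import *
st()
im=get_image('scene');crop(im,240,100,110,100,6,'pics/i.png')
E
```

```text
t7.05 [552.2 182.3  40.4] jaw -0.480 tilt [-0.001  0.    -1.   ] F [ 0.5  1.4 -2.1] M [ 0.05 -0.05  0.01] w 32.7
```

View pics/i.png

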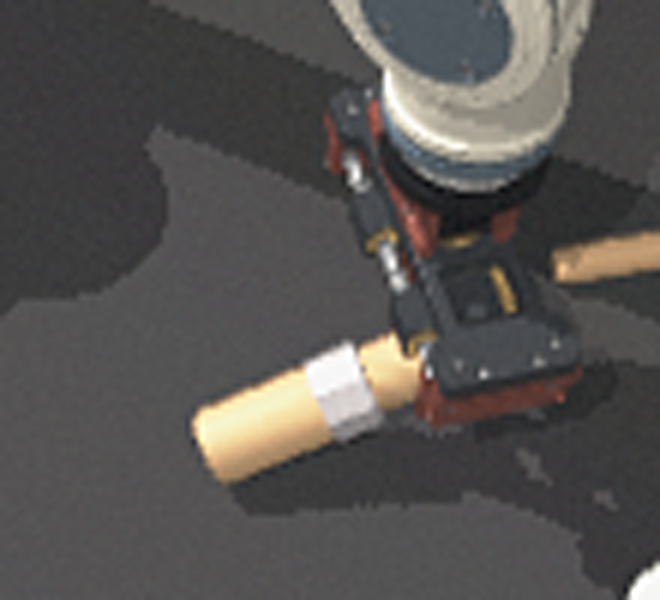

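Request:
move_arm([
  [-3,-6,15,0,1],
  [-7,-13,30,0,1],
  [-14,-27,45,0,1],
  [-23,-44,58,0,1],
  [-32,-62,68,0,1],
  [-40,-77,75,0,1],
  [-40,-77,78,0,1],
  [-40,-77,80,0,1],
  [-40,-77,80,0,1],
])

```text
t: 8.22
ee_pos: [512.1, 105.6, 119.6]
orientation: [1.552, 0.944, -1.555]
ft_force: [0.1, 0.4, -1.6]
width: 33.2
```

```bash
python3 - <<'E'
from h import *
st()
im=get_image('scene');crop(im,220,100,110,100,6,'pics/j.png')
im=get_image('top');crop(im,150,150,110,80,6,'pics/k.png')
E
```

```text
t8.22 [512.1 105.6 119.6] jaw -0.480 tilt [-0.002 -0.    -1.   ] F [ 0.1  0.4 -1.6] M [ 0.09 -0.15 -0.03] w 33.2
```

View pics/j.png

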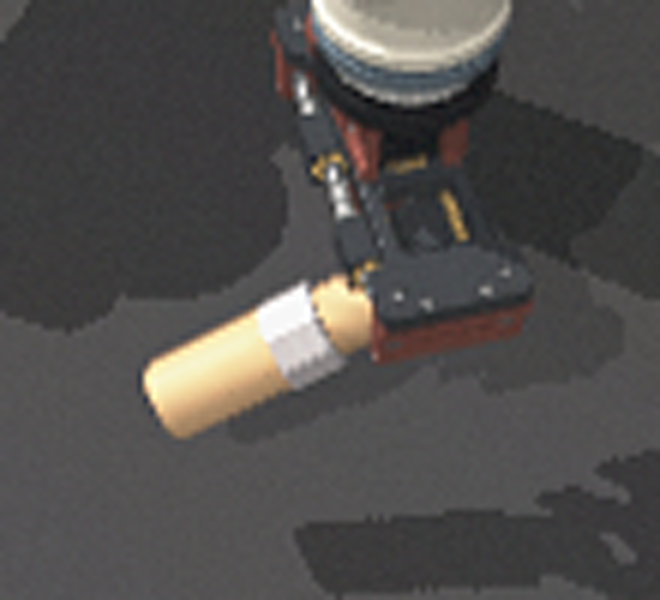

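View pics/k.png

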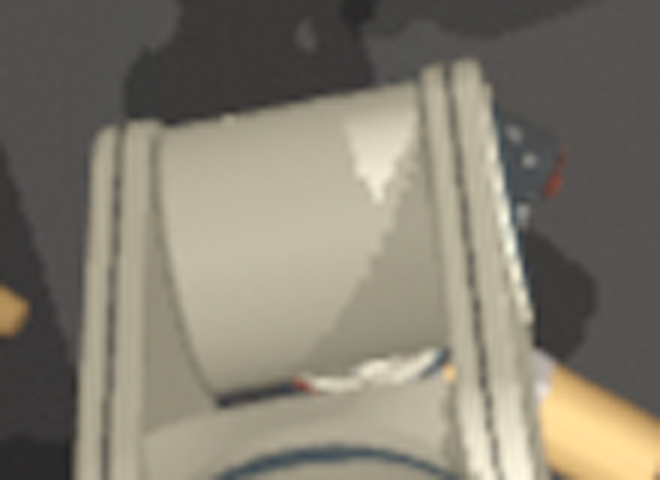

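Request:
move_arm([
  [-20,-38,45,0,1],
  [-36,-69,80,0,1],
  [-44,-85,100,0,1],
  [-48,-92,110,0,1],
  [-48,-92,112,0,1],
  [-48,-92,100,0,1],
  [-48,-92,82,0,1],
  [-48,-92,60,0,1],
  [-48,-92,100,0,1],
  [-48,-92,120,0,1],
  [-48,-92,125,0,1],
])

```text
t: 9.7
ee_pos: [464.1, 14.1, 243.8]
orientation: [1.551, 0.945, -1.555]
ft_force: [-0.2, -0.4, -2.8]
width: 33.3
```

```bash
python3 - <<'E'
from h import *
st()
im=get_image('scene');crop(im,180,60,120,110,5,'pics/l.png')
E
```

```text
t9.70 [464.1  14.1 243.8] jaw -0.479 tilt [-0.003 -0.    -1.   ] F [-0.2 -0.4 -2.8] M [ 0.02 -0.15  0.08] w 33.3
```

View pics/l.png

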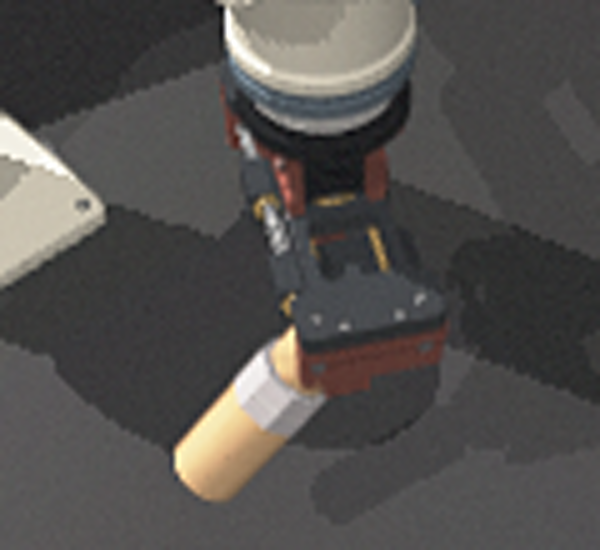

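Request:
move_arm([
  [4,8,-8,0,1],
  [14,27,-25,0,1],
  [28,54,-50,0,1],
  [14,27,-15,0,1],
  [4,8,5,0,1],
  [0,0,12,0,1],
  [0,0,12,0,1],
])

```text
t: 10.62
ee_pos: [463.7, 14.1, 255.2]
orientation: [1.551, 0.945, -1.557]
ft_force: [-0.2, 0.6, -1.7]
width: 33.4
```

```bash
python3 - <<'E'
from h import *
st()
im=get_image('scene');crop(im,180,60,120,110,5,'pics/m.png')
E
```

```text
t10.62 [463.7  14.1 255.2] jaw -0.480 tilt [-0.004 -0.    -1.   ] F [-0.2  0.6 -1.7] M [ 0.02 -0.11  0.01] w 33.4
```

View pics/m.png

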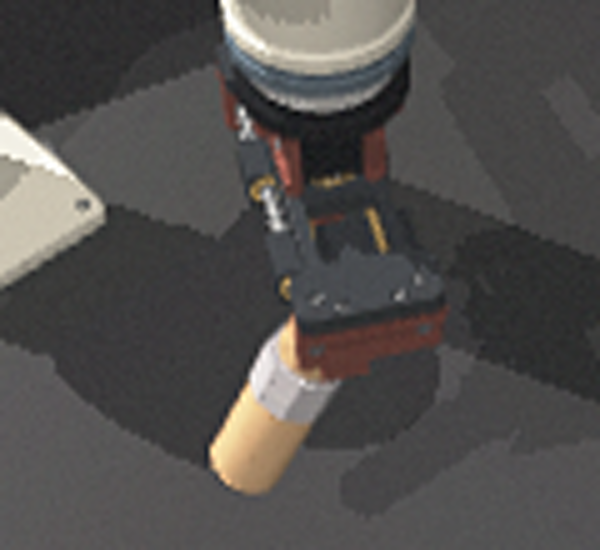

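Request:
move_arm([
  [4,8,-8,0,1],
  [14,27,-15,0,1],
  [30,58,-30,0,1],
  [14,27,0,0,1],
  [4,8,5,0,1],
  [0,0,0,0,1],
  [4,8,-8,0,1],
  [14,27,-15,0,1],
  [30,58,-30,0,1],
  [14,27,0,0,1],
  [4,8,5,0,1],
  [0,0,0,0,1],
])

```text
t: 12.18
ee_pos: [464.0, 14.7, 254.3]
orientation: [1.551, 0.945, -1.556]
ft_force: [-0.2, 0.1, -2.2]
width: 33.4
```

```bash
python3 - <<'E'
from h import *
st()
im=get_image('scene');cv2.imwrite('pics/scene_n.png',im);crop(im,180,60,120,110,5,'pics/n.png')
g=np.array([463.7,14.1,262]);print(proj('scene',[g,g-[0,0,100]]))
E
```

```text
t12.18 [464.   14.7 254.3] jaw -0.480 tilt [-0.004  0.    -1.   ] F [-0.2  0.1 -2.2] M [ 0.03 -0.04 -0.01] w 33.4
[[247.04061844 126.02566383]
 [248.20427013 150.51339715]]
```

View pics/n.png

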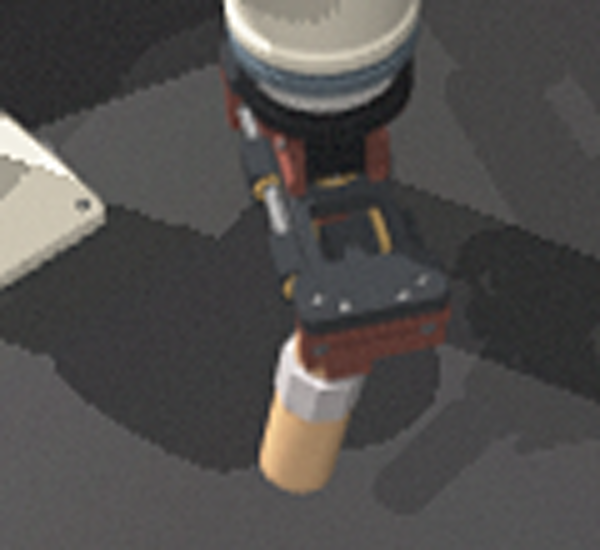

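Request:
move_arm([
  [4,8,-8,0,1],
  [14,27,-15,0,1],
  [28,54,-26,0,1],
  [14,27,0,0,1],
  [4,8,5,0,1],
  [0,0,0,0,1],
  [0,0,0,0,1],
])

```text
t: 13.1
ee_pos: [462.4, 14.5, 252.0]
orientation: [1.549, 0.947, -1.561]
ft_force: [0.0, 0.9, -1.2]
width: 33.6
```

```bash
python3 - <<'E'
from h import *
st()
im=get_image('scene');cv2.imwrite('pics/scene_o.png',im);crop(im,180,60,120,110,5,'pics/o.png')
im=get_image('top');crop(im,180,80,150,130,5,'pics/o2.png')
E
```

```text
t13.10 [462.4  14.5 252. ] jaw -0.481 tilt [-0.008  0.    -1.   ] F [ 0.   0.9 -1.2] M [-0.   -0.01  0.02] w 33.6
```

View pics/o.png

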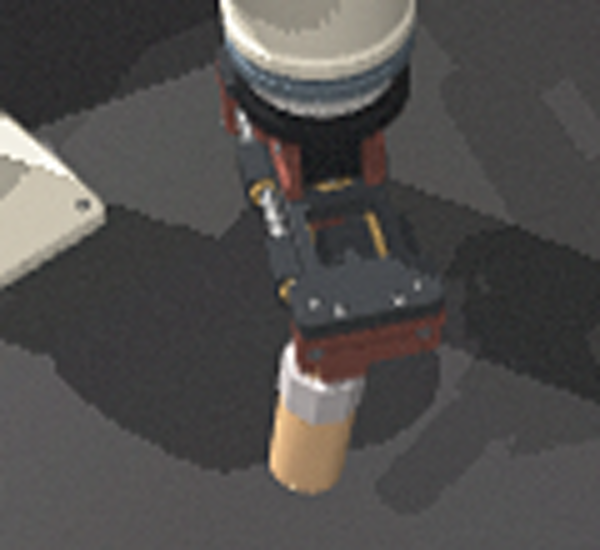

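Request:
move_arm([
  [0,0,-20,0,1],
  [0,0,-55,0,1],
  [0,0,-95,0,1],
  [0,0,-125,0,1],
  [0,0,-138,0,1],
  [0,0,-142,0,1],
  [0,0,-145,0,1],
])

```text
t: 14.08
ee_pos: [463.8, 14.8, 108.1]
orientation: [1.55, 0.946, -1.558]
ft_force: [-1.1, 0.5, -1.3]
width: 33.5
```

```bash
python3 - <<'E'
from h import *
st()
im=get_image('scene');crop(im,180,90,120,110,5,'pics/p.png')
E
```

```text
t14.07 [463.8  14.8 108.1] jaw -0.480 tilt [-0.005  0.    -1.   ] F [-1.1  0.5 -1.3] M [0.01 0.03 0.02] w 33.5
```

View pics/p.png

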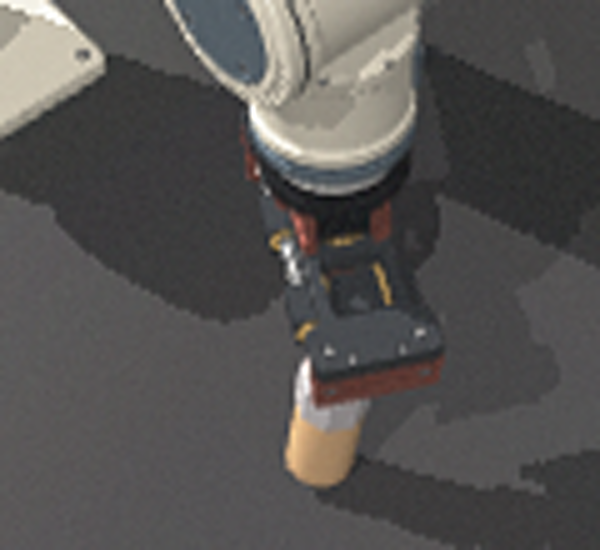

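Request:
move_arm([
  [0,0,-3,0,1],
  [0,0,-5,0,1],
  [0,0,-7,0,1],
  [0,0,-7,0,1],
])

```text
t: 14.62
ee_pos: [463.5, 14.8, 100.9]
orientation: [1.55, 0.946, -1.558]
ft_force: [0.2, 0.8, -1.9]
width: 33.9
```

Request:
move_arm([
  [0,0,-1.5,0,1],
  [0,0,-3,0,1],
  [0,0,-3,0,1],
])

```text
t: 15.0
ee_pos: [465.2, 14.9, 99.8]
orientation: [1.552, 0.944, -1.555]
ft_force: [-2.6, 1.8, 20.4]
width: 33.4
```

Request:
move_arm([
  [0,0,0.3,0,1],
  [0,0,0.3,0,1],
])

```text
t: 15.25
ee_pos: [465.5, 14.9, 100.3]
orientation: [1.553, 0.944, -1.555]
ft_force: [0.9, 0.4, 1.1]
width: 33.0
```

```bash
python3 - <<'E'
from h import *
st()
im=get_image('scene');crop(im,200,120,90,80,7,'pics/q.png')
E
```

```text
t15.25 [465.5  14.9 100.3] jaw -0.480 tilt [-0.002  0.001 -1.   ] F [0.9 0.4 1.1] M [-0.06 -0.16  0.01] w 33.0
```

View pics/q.png

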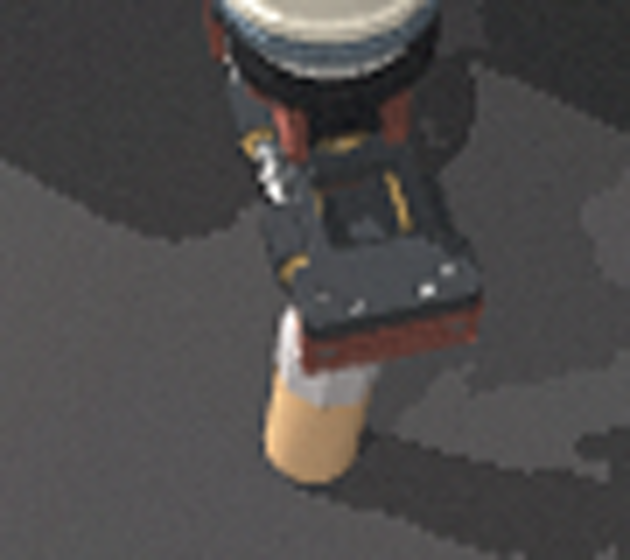

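Request:
move_arm([
  [0,0,0,0,0.15],
  [0,0,0,0,0.05],
  [0,0,0,0,-0.3],
  [0,0,0,0,-0.9],
  [0,0,0,0,-0.9],
])

```text
t: 15.92
ee_pos: [465.6, 14.9, 100.2]
orientation: [1.553, 0.944, -1.555]
ft_force: [-0.9, 0.2, 0.2]
width: 68.4
```

```bash
python3 - <<'E'
from h import *
st()
im=get_image('scene');crop(im,200,120,90,80,7,'pics/r.png')
E
```

```text
t15.93 [465.6  14.9 100.2] jaw -0.480 tilt [-0.002  0.001 -1.   ] F [-0.9  0.2  0.2] M [-0.05 -0.04  0.09] w 68.4
```

View pics/r.png

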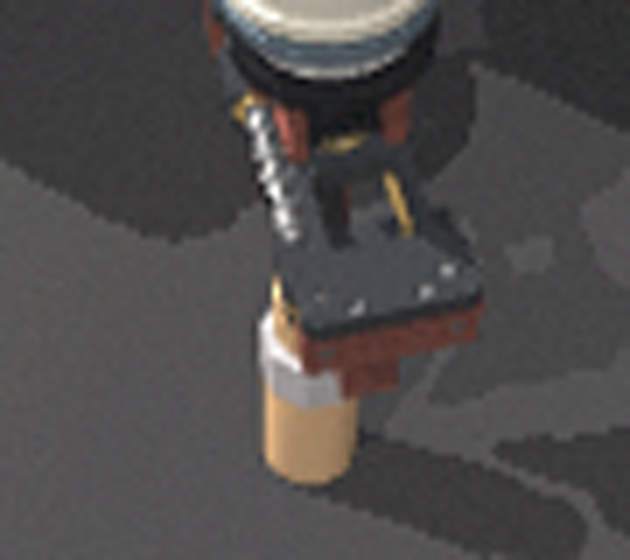

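Request:
move_arm([
  [0,0,25,0,-1],
  [0,0,60,0,-1],
  [20,50,80,0,-1],
  [40,100,90,0,-1],
  [60,150,90,0,-1],
  [60,160,90,0,-1],
])

```text
t: 16.73
ee_pos: [526.7, 177.5, 190.4]
orientation: [1.552, 0.945, -1.551]
ft_force: [-0.2, -0.5, -0.2]
width: 87.9
```

```bash
python3 - <<'E'
from h import *
st()
im=get_image('scene');cv2.imwrite('pics/scene_s.png',im);crop(im,210,110,80,80,7,'pics/s.png')
im=get_image('top');cv2.imwrite('pics/top_s.png',im);crop(im,210,180,80,80,7,'pics/s2.png')
E
```

```text
t16.73 [526.7 177.5 190.4] jaw -0.477 tilt [-0.     0.001 -1.   ] F [-0.2 -0.5 -0.2] M [-0.07 -0.03 -0.  ] w 87.9
```

View pics/s.png

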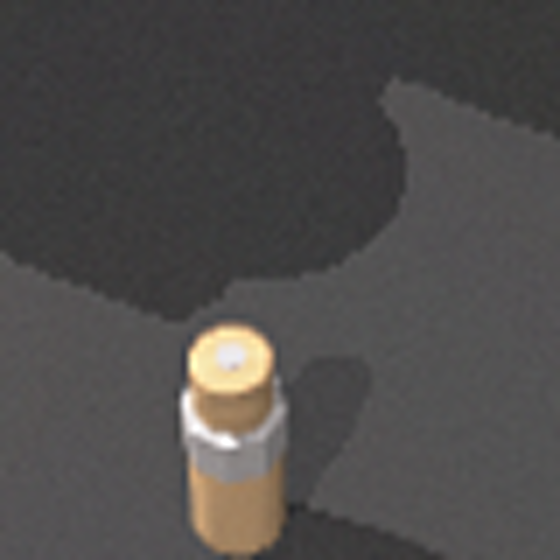

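View pics/s2.png

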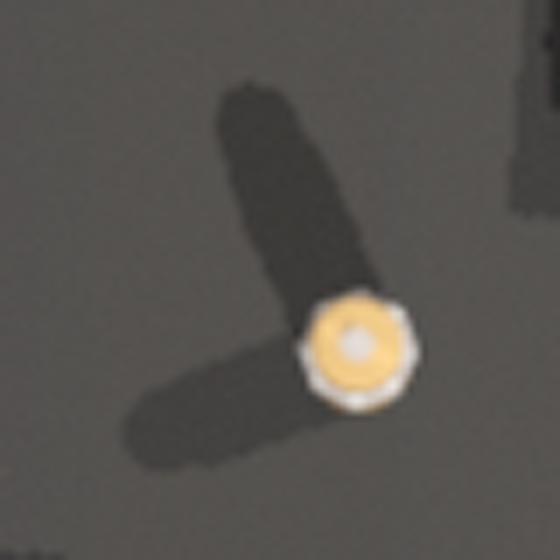

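```bash
cat > fit2.py <<'E'
from h import *
from fit import mask,S
from scipy.optimize import minimize
def silu(n,p,roi,zf=0):
    t=np.linspace(0,2*np.pi,48,endpoint=False);c=np.c_[np.cos(t),np.sin(t)]
    P=[(0,17),(3,20),(62,20.3),(88,20.3),(88,17),(120,17)];m=np.zeros((roi[3]*S,roi[2]*S),np.uint8)
    for (z0,r0),(z1,r1) in zip(P[:-1],P[1:]):
        if z0==z1: continue
        pts=np.vstack([np.c_[p[0]+r*c[:,0],p[1]+r*c[:,1],np.full(48,z+zf)] for z,r in((z0,r0),(z1,r1))])
        q=(proj(n,pts)-roi[:2]+.5)*S-.5
        cv2.fillConvexPoly(m,cv2.convexHull(np.round(q).astype(np.int32)),1)
    return m
if __name__=="__main__":
    D={'top':('pics/top_s.png',(245,212,35,35)),'scene':('pics/scene_s.png',(230,150,28,45))}
    M={n:mask(cv2.imread(f),r,112) for n,(f,r) in D.items()}
    p0=ray('top',210+357/7-.5,180+345/7-.5,120)[:2]
    print('disc',p0,ray('scene',210+230/7-.5,110+355/7-.5,120))
    def cost(p,ns): return sum(1-(M[n]&silu(n,p,D[n][1])).sum()/(M[n]|silu(n,p,D[n][1])).sum() for n in ns)
    for ns in(['top'],['scene'],['top','scene']):
        r=minimize(cost,p0,args=(ns,),method='Nelder-Mead',options=dict(initial_simplex=np.array([p0,p0+[5,0],p0+[0,5]])))
        print(ns,r.x,r.fun)
E
python3 fit2.py; python3 - <<'E'
from h import *
# well: dark region boundary in top & scene, zoom
crop('pics/top_s.png',295,170,40,36,18,'pics/w1.png')
crop('pics/scene_s.png',215,215,32,28,20,'pics/w2.png')
E
```

```text
disc [454.9705453   -0.80078689] [ 4.53319047e+02 -3.86342080e-02  1.20000000e+02]
['top'] [455.28478098  -1.45863143] 0.09551773729626079
['scene'] [453.12108335  -1.3746719 ] 0.06279220779220784
['top', 'scene'] [454.67052696  -1.43999813] 0.18034873623767245
```

View pics/w1.png

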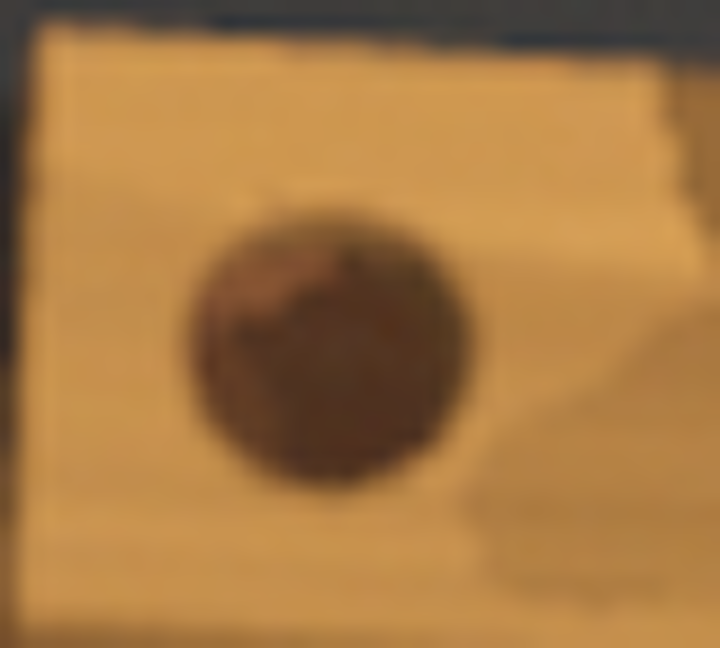

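View pics/w2.png

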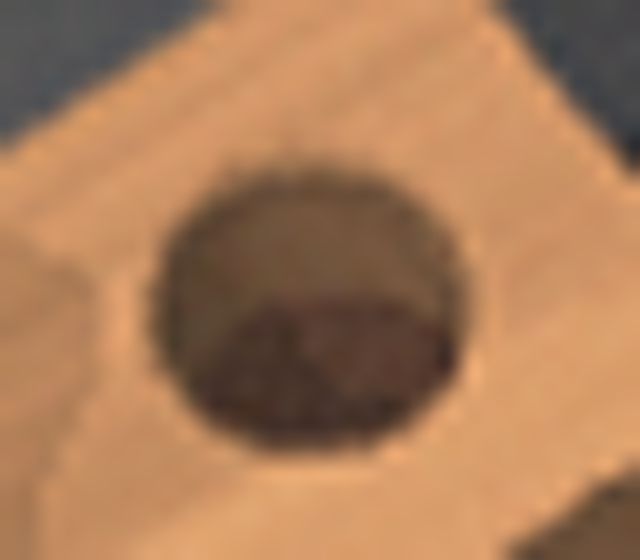

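```bash
python3 - <<'E'
from h import *
from scipy.optimize import minimize
S=12;t=np.linspace(0,2*np.pi,60,endpoint=False)
for n,f,roi,thr in(('top','pics/top_s.png',(300,176,26,26),None),('scene','pics/scene_s.png',(219,219,22,22),None)):
    x,y,w,h=roi;g=cv2.imread(f)[y:y+h,x:x+w,2]
    g=cv2.resize(g,None,fx=S,fy=S,interpolation=cv2.INTER_CUBIC);g=cv2.GaussianBlur(g,(0,0),3)
    T,m=cv2.threshold(g,0,1,cv2.THRESH_BINARY_INV+cv2.THRESH_OTSU)
    k,l,s,c=cv2.connectedComponentsWithStats(m);i=l[h*S//2,w*S//2];m=(l==i).astype(np.uint8)
    cu=c[i]
    uv=((cu+.5)/S-.5)+[x,y]
    def cost(p):
        q=(proj(n,np.c_[p[0]+p[2]*np.cos(t),p[1]+p[2]*np.sin(t),np.full(60,50)])-[x,y]+.5)*S-.5
        a=np.zeros_like(m);cv2.fillConvexPoly(a,np.round(q).astype(np.int32),1);return 1-(a&m).sum()/(a|m).sum()
    p0=np.r_[ray(n,*uv,50)[:2],22]
    r=minimize(cost,p0,method='Nelder-Mead',options=dict(initial_simplex=p0+np.array([[0,0,0],[4,0,0],[0,4,0],[0,0,2]])));print(n,T,r.x,r.fun,p0)
E
```

```text
top 146.0 [ 565.11037605 -142.98806579   20.93840459] 0.03770217106221774 [ 564.90369492 -143.18766851   22.        ]
scene 151.0 [ 565.96618067 -145.03535289   21.62654196] 0.028432500649567594 [ 566.19242407 -145.19465238   22.        ]
```

Request:
move_arm([
  [-24,-60,0,0,-1],
  [-48,-120,0,0,-1],
  [-72.4,-178.7,0,0,-1],
  [-72.4,-178.7,-15,0,-1],
  [-72.4,-178.7,-45,0,-1],
  [-72.4,-178.7,-80,0,-1],
  [-72.4,-178.7,-115,0,-1],
  [-72.4,-178.7,-133,0,-1],
  [-72.4,-178.7,-133,0,-1],
])

```text
t: 17.95
ee_pos: [450.3, -4.2, 55.7]
orientation: [1.549, 0.947, -1.559]
ft_force: [-0.7, -0.6, -0.7]
width: 87.9
```

```bash
python3 - <<'E'
from h import *
st()
im=get_image('scene');crop(im,190,110,100,90,6,'pics/t.png')
E
```

```text
t17.95 [450.3  -4.2  55.7] jaw -0.480 tilt [-0.007  0.    -1.   ] F [-0.7 -0.6 -0.7] M [-0.03 -0.07 -0.  ] w 87.9
```

View pics/t.png

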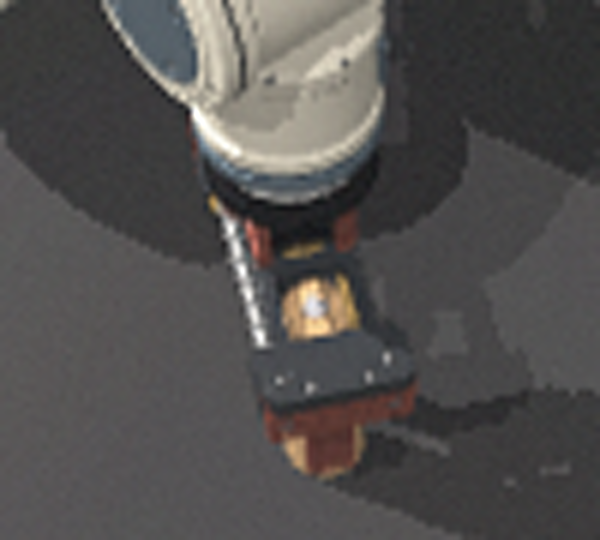

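Request:
move_arm([
  [4,3,0.5,0,-1],
  [4,3,0.5,0,-1],
  [4,3,0.5,0,0],
  [4,3,0.5,0,1],
  [4,3,0.5,0,1],
  [4,3,0.5,0,1],
  [4,3,0.5,0,1],
  [4,3,0.5,0,1],
])

```text
t: 19.0
ee_pos: [455.2, -1.1, 57.0]
orientation: [1.55, 0.946, -1.557]
ft_force: [0.6, -0.1, 0.2]
width: 39.6
```

```bash
python3 - <<'E'
from h import *
st()
im=get_image('scene');crop(im,190,110,100,90,6,'pics/u.png')
E
```

```text
t19.00 [455.2  -1.1  57. ] jaw -0.479 tilt [-0.005  0.    -1.   ] F [ 0.6 -0.1  0.2] M [ 0.01 -0.09  0.04] w 39.6
```

View pics/u.png

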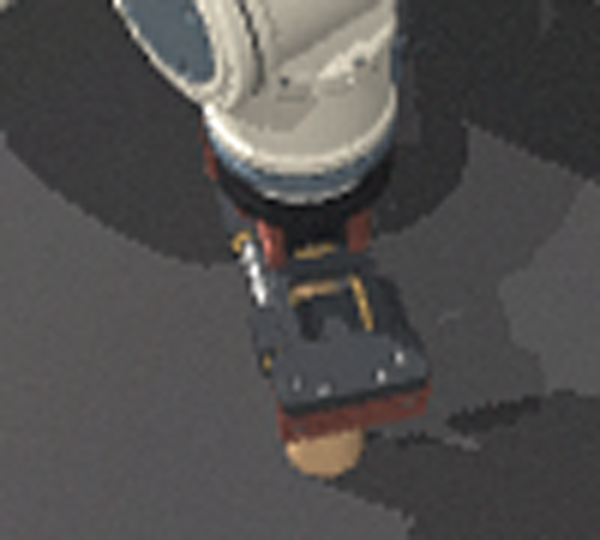

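Request:
move_arm([
  [0,0,15,0,1],
  [0,0,45,0,1],
  [0,0,75,0,1],
  [20,-25,80,0,1],
  [50,-64,80,0,1],
  [80,-103,80,0,1],
  [102,-131,80,0,1],
  [111,-142.5,70,0,1],
  [111,-142.5,65,0,1],
  [111,-142.5,65,0,1],
])

```text
t: 20.3
ee_pos: [564.5, -142.3, 121.1]
orientation: [1.548, 0.949, -1.559]
ft_force: [-0.0, 0.1, -2.4]
width: 39.7
```

```bash
python3 - <<'E'
from h import *
o=st()
im=get_image('scene');cv2.imwrite('pics/scene_v.png',im);crop(im,180,170,100,90,7,'pics/v.png')
im=get_image('top');cv2.imwrite('pics/top_v.png',im);crop(im,270,130,110,90,6,'pics/v2.png')
E
```

```text
t20.30 [ 564.5 -142.3  121.1] jaw -0.479 tilt [-0.008  0.001 -1.   ] F [-0.   0.1 -2.4] M [-0.05 -0.    0.04] w 39.7
```

View pics/v.png

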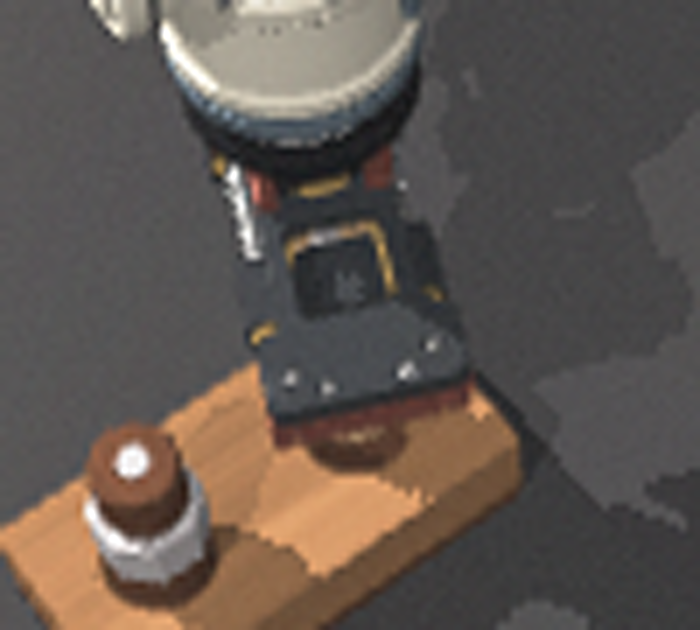

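View pics/v2.png

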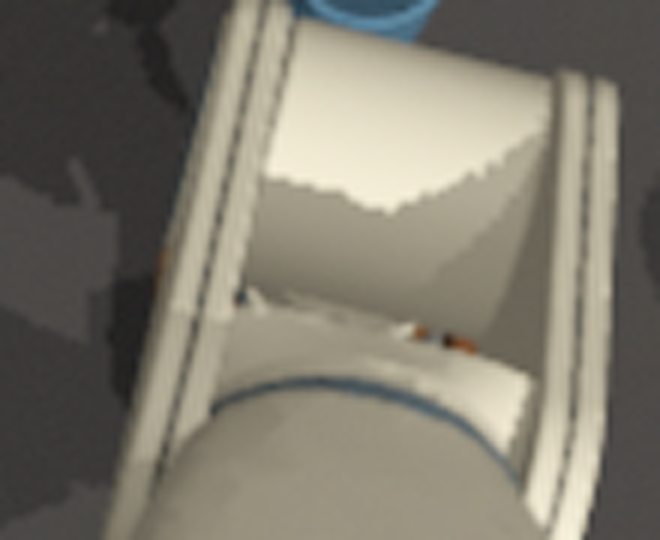

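Request:
move_arm([
  [1.5,-1.2,0,0,1],
  [1.5,-1.2,-5,0,1],
  [1.5,-1.2,-10,0,1],
  [1.5,-1.2,-13,0,1],
  [1.5,-1.2,-15,0,1],
  [1.5,-1.2,-15,0,1],
])

```text
t: 21.15
ee_pos: [566.7, -143.6, 106.6]
orientation: [1.549, 0.948, -1.558]
ft_force: [0.6, 0.7, -2.0]
width: 39.7
```

```bash
python3 - <<'E'
from h import *
o=st()
im=get_image('scene');crop(im,190,190,80,70,9,'pics/x.png')
E
```

```text
t21.15 [ 566.7 -143.6  106.6] jaw -0.478 tilt [-0.006  0.001 -1.   ] F [ 0.6  0.7 -2. ] M [-0.05 -0.04 -0.02] w 39.7
```

View pics/x.png

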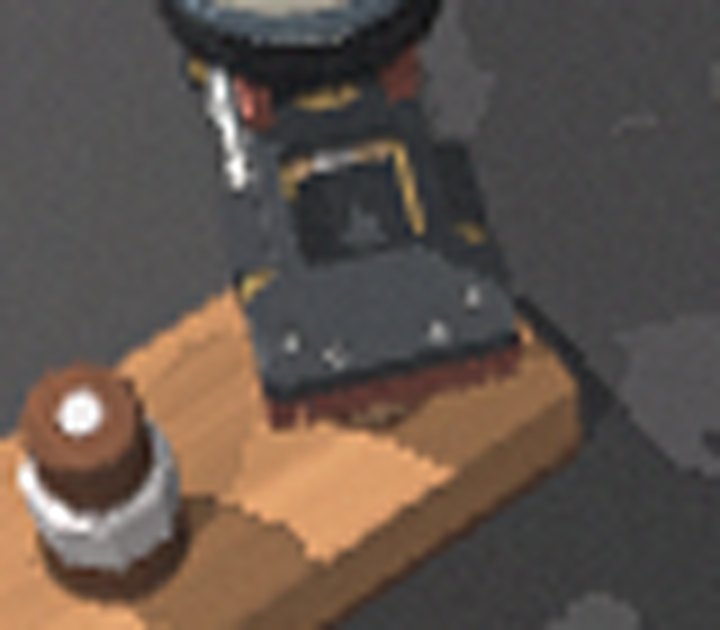

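Request:
move_arm([
  [-0.4,0,-1,0,1],
  [-0.4,0,-2,0,1],
  [-0.4,0,-3,0,1],
  [-0.4,0,-3,0,1],
])

```text
t: 21.7
ee_pos: [566.3, -143.7, 103.7]
orientation: [1.549, 0.948, -1.558]
ft_force: [0.3, -0.2, -2.0]
width: 39.7
```

Request:
move_arm([
  [0,0,-1,0,1],
  [0,0,-2,0,1],
  [0,0,-3,0,1],
  [0,0,-3,0,1],
])

```text
t: 22.2
ee_pos: [566.2, -143.6, 100.6]
orientation: [1.549, 0.948, -1.558]
ft_force: [0.5, 0.7, -1.4]
width: 40.2
```

Request:
move_arm([
  [0,0,-2,0,1],
  [0,0,-4,0,1],
  [0,0,-6,0,1],
  [0,0,-6,0,1],
])

```text
t: 22.7
ee_pos: [566.1, -143.6, 94.3]
orientation: [1.548, 0.948, -1.558]
ft_force: [-0.6, -0.1, -2.2]
width: 39.9
```

```bash
python3 -c "
from h import *
st()"
```

```text
t22.70 [ 566.1 -143.6   94.3] jaw -0.479 tilt [-0.007  0.001 -1.   ] F [-0.6 -0.1 -2.2] M [-0.03 -0.05 -0.01] w 39.9
```

Request:
move_arm([
  [0,0,-4,0,1],
  [0,0,-8,0,1],
  [0,0,-12,0,1],
  [0,0,-16,0,1],
  [0,0,-20,0,1],
  [0,0,-22,0,1],
  [0,0,-22,0,1],
])

```text
t: 23.58
ee_pos: [566.0, -143.5, 72.2]
orientation: [1.548, 0.948, -1.559]
ft_force: [-0.8, 0.7, -2.8]
width: 40.1
```

Request:
move_arm([
  [0,0,-1.5,0,1],
  [0,0,-3,0,1],
  [0,0,-4,0,1],
  [0,0,-4,0,1],
])

```text
t: 24.08
ee_pos: [566.0, -143.5, 68.1]
orientation: [1.548, 0.948, -1.559]
ft_force: [0.9, -0.5, -2.0]
width: 40.0
```

Request:
move_arm([
  [0,0,-0.7,0,1],
  [0,0,-1.4,0,1],
  [0,0,-1.4,0,1],
])

```text
t: 24.45
ee_pos: [566.0, -143.6, 67.0]
orientation: [1.548, 0.948, -1.559]
ft_force: [-2.1, -0.2, 2.8]
width: 39.5
```

Request:
move_arm([
  [0,0,-0.5,0,1],
  [0,0,-1,0,1],
  [0,0,-1,0,1],
])

```text
t: 24.82
ee_pos: [566.1, -143.5, 67.0]
orientation: [1.548, 0.948, -1.558]
ft_force: [-3.4, 1.5, 11.2]
width: 40.1
```

Request:
move_arm([
  [0,0,0.3,0,0.05],
  [0,0,0.3,0,-0.2],
  [0,0,0.3,0,-0.7],
  [0,0,0.3,0,-0.7],
  [0,0,10,0,-0.7],
  [0,0,30,0,-0.7],
  [0,0,60,0,-0.7],
  [0,0,95,0,-0.7],
  [0,0,120,0,-0.7],
  [0,0,125,0,-0.7],
])

```text
t: 26.08
ee_pos: [567.4, -143.9, 195.2]
orientation: [1.55, 0.944, -1.554]
ft_force: [0.1, 0.1, -0.2]
width: 74.9
```

Request:
move_arm([
  [-10,30,0,0,-0.7],
  [-25,75,0,0,-0.7],
  [-45,125,0,0,-0.7],
  [-60,180,0,0,-0.7],
  [-70,220,0,0,-0.7],
  [-70,230,0,0,-0.7],
  [-70,230,0,0,-0.7],
])

```text
t: 26.95
ee_pos: [497.5, 86.2, 195.1]
orientation: [1.549, 0.945, -1.554]
ft_force: [-0.6, -0.4, 1.2]
width: 74.6
```

```bash
python3 - <<'E'
from h import *
st()
im=get_image('scene');cv2.imwrite('pics/scene_z.png',im);crop(im,170,190,100,90,7,'pics/z.png')
im=get_image('top');cv2.imwrite('pics/top_z.png',im)
E
```

```text
t26.95 [497.5  86.2 195.1] jaw -0.477 tilt [-0.002 -0.001 -1.   ] F [-0.6 -0.4  1.2] M [-0.07 -0.02  0.01] w 74.6
```

View pics/z.png

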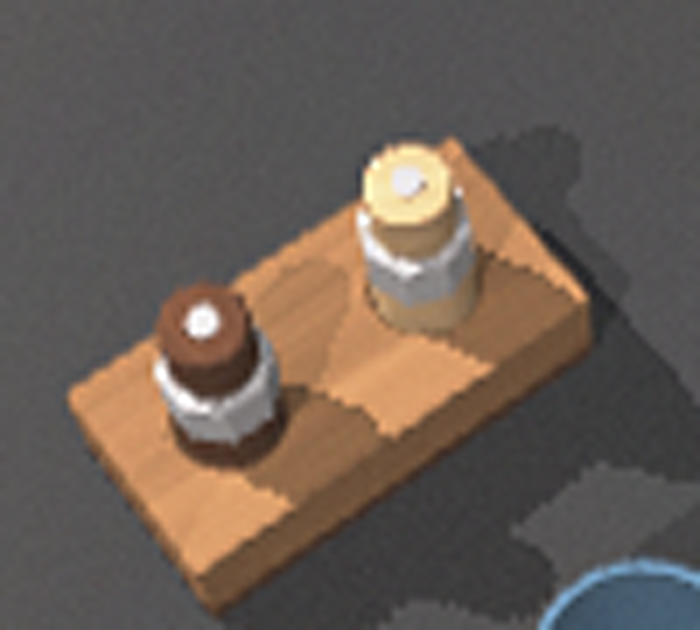

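View pics/top_z.png

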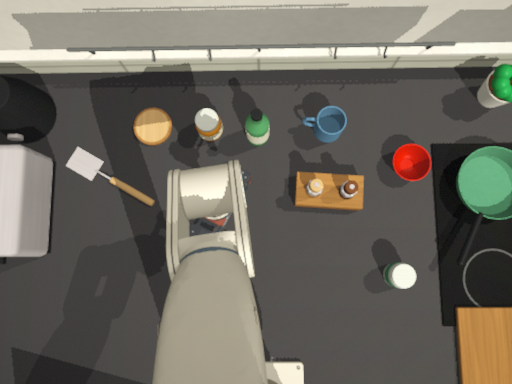

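```bash
python3 - <<'E'
from h import *
a=cv2.imread('pics/top0.png')[55:320];b=cv2.imread('pics/top_z.png')[55:320]
def c(p,x,y,w,h): return p[y-55:y-55+h,x:x+w]
for n,r in dict(spat=(60,142,100,70),jar=(192,105,34,40),oil=(242,105,32,45),mug=(300,102,50,42),bowl=(388,140,48,45),can=(380,258,40,35),pepper=(338,176,22,26)).items():
    f=lambda p:np.float32(cv2.cvtColor(np.ascontiguousarray(c(p,*r)),cv2.COLOR_BGR2GRAY))
    print(n,cv2.phaseCorrelate(f(a),f(b)))
print(ctrl.close_job())
E
```

```text
spat ((0.0034805849141577028, -0.18641909837369042), 0.89545990202162)
jar ((-0.06402996037319042, 0.025320207186997123), 0.8364239222473568)
oil ((0.24352055319666377, 0.009549057302699282), 0.8197304275300767)
mug ((-0.0208462152742257, 0.5379173203860219), 0.9204704239103529)
bowl ((-0.209890359543909, 0.770896098315248), 0.6545323380717525)
can ((0.029632060576584962, -0.11706205284840365), 0.9977812849813037)
pepper ((-0.26816203503633673, 0.4361202129642585), 0.7596530160050333)
the job is handed in; nothing more can be done
None
```

The salt mill was stood upright on the counter and released, then picked up again and lowered fully into the empty well. I handed the job in at about 27 s.

- **Standing it up:** My first grip, on the collar, held the mill rigidly level. I set it down, gripped it by the very end of the knob, and lifted and jerked it until the foot swung under. I then set it on the counter about 5–7° off upright and let go. Both cameras showed it standing alone.
- **Into the well:** I took hold of it again by the collar and lowered it in small steps. The force stayed at no more than about 3 N on the way down. It met the floor at a tool height of 67.0 mm, the expected depth, and I pressed to 11 N before releasing. The final pictures show it upright and about level with the pepper mill, with the gripper clear of everything.
- **Other objects:** I compared the first and last top pictures. Most shifts were under 0.3 px. The mug, bowl and pepper mill read 0.4–0.8 px (about 1–2 mm). The arm passed well clear of these objects and I felt no contact. I put those shifts down to changed shadows, but I did not check this further.
- **Camera disagreement:** The two cameras differed by about 2–3 mm on where the mill and the well were. I used the average, and the mill went in without jamming.
- **Highest wrist force:** The largest reading I saw was about 20 N, when the mill was first pressed onto the counter.

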